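# Hang the dosing pail on the pull-check hook

## Task

Pick up the small steel dosing pail by its wooden grip and hang its wire bail on the brass hook of the stand, seated behind the hook's upturned tip. Before you let go, tug the pail gently straight down so that the hook draws down to its stop, never pulling harder than about 12 N; then release it and leave it hanging still, with everything else on the counter undisturbed.

Things in the scene. Friction and masses are not known exactly. Their poses are not given: they have to be found in the camera images.
- pail: Steel dosing pail, 0.11 to 0.23 kg, upright on the counter; round cup 60 mm across, 45 mm high. Origin: centre of its underside, z up. Over the cup stands a stiff fixed bail of 6 mm wire in the pail's own y-z plane, with a grip on top. The same seen from +x or -x (half a turn about z).
- pail_peak (a point): Underside of the bail's peak, on the pail's axis 142 mm above its underside; axes as the pail's. The wire slopes down from the peak to uprights at y = +-31 mm (wire centre 145 mm high at the peak, 125 mm at the uprights). The opening below, down to the cup's rim 45 mm above the underside, runs through along the pail's x.
- pail_grip (a point): Middle of the pale wooden grip on the bail's peak, 167 mm above the pail's underside; axes as the pail's. The grip is upright, 18 mm (x) by 26 mm (y) and 46 mm high (144 to 190 mm above the underside). It is the place to hold the pail; fingers closing along the pail's y stay clear of the hook.
- stand: Fixed hook stand. Origin: on the counter, z up. Dark foot 120 x 110 mm, 12 mm high; steel column 20 mm thick at x = +20 mm, up to z = 270 mm. A black collar (x -22 to +28 mm, y +-17 mm, 34 mm high) is clamped on the column and carries an upright 8 mm rod at x = -15 mm with a green cap; from the rod a brass hook bar points along the stand's -x at y = 0.
- seat_line (a point): Point fixed to the stand (x = -80 mm, y = 0, z = 215 mm; axes as the stand's) on the upright line through the hook's seat, where a hung pail's axis belongs, its bail plane across the bar. NOT the hook's height: the collar is clamped anew each time, and with the hook fully up the bar's centre line in the seat is anywhere 20 mm above to 20 mm below this point.
- hook (a joint): How far the brass hook is drawn down in its collar, m: 0 up, 0.014 at its rigid stop; starts at 0 to 0.004. Bar 8 mm thick; its seat is level from x = -74 to -86 mm in the stand's frame, the tip at x = -100 mm rises 14 mm above the seat, the bar behind rises 12 mm. 5 N (pail's weight included) moves it against steady drag; it stays where left; 14 N is too much.
- pitcher: Steel milk pitcher, 76 mm across, 95 mm high, handle on its +y side. Bystander. Origin: centre of its underside.
- tamper: Dark tamper, 58 mm across, 85 mm high. Bystander. Origin: centre of its underside.
- portafilter: Portafilter: steel head 72 mm across, 42 mm high, red handle reaching 180 mm along its -x. Bystander. Origin: centre of the head's underside.
- paper_cups: Upturned stack of paper cups, 87 mm across, 100 mm high. Bystander. Origin: centre of its underside.
- espresso_cup: White espresso cup, 62 mm across, 56 mm high, handle on its +y side. Bystander. Origin: centre of its underside.
- saucer: White saucer, 120 mm across, 16 mm high. Bystander. Origin: centre of its underside.
- jar: Amber jar with a steel cap, 70 mm across, 110 mm high. Bystander. Origin: centre of its underside.
Not all that is in view belongs to the job. What is shaped like the pail but orange or pink is not meant.

How it is judged:
On the way, in this order (a step that is already met when the one before it is completed fails the run):
1. the pail, held by the fingers, is lifted onto the hook with the bar through its bail, the hook not yet drawn down (under 8 mm) (x of pail in the frame of stand between -0.095 and -0.065 m and y of pail in the frame of stand between -0.015 and 0.015 m and height (world z) of pail between 0.04 and 0.145 m and contact force between the fingers and pail above 0.5 N and value of joint hook below 0.008 m), for 0.1 s.
2. with the fingers still holding it, the pail is tugged down (over 4 N on the hook) and the hook is drawn down to its stop (past 11 of 14 mm) (x of pail in the frame of stand between -0.098 and -0.062 m and y of pail in the frame of stand between -0.018 and 0.018 m and value of joint hook above 0.011 m and contact force between pail and stand above 4 N and contact force between the fingers and pail above 0.5 N), for 0.2 s.
At the end, for the whole second after the job is handed in: The pail hangs freely and still (under 0.03 m/s, upright within 0.2 rad) in the seat of the hook, its axis within 20 mm of the seat in x and y of the stand, clear of the counter; the hook is drawn down at least 11 of its 14 mm; every bystander is within 30 mm of where it stood (x of pail in the frame of stand between -0.1 and -0.06 m and y of pail in the frame of stand between -0.02 and 0.02 m and value of joint hook above 0.011 m and contact force between pail and stand above 0.5 N and height (world z) of pail above 0.025 m and angle between pail's own z axis and vertical below 0.2 rad and linear speed of pail below 0.03 m/s and distance of each of pitcher, tamper, portafilter, paper_cups, espresso_cup, saucer, jar from where it was at the start of the episode below 0.03 m); the robot touches nothing.
It fails at once if more than 14 N between the pail and the stand or its hook (tugged, pressed or knocked too hard) (contact force between pail and stand above 14 N).
It fails at once if the pail is let go on the hook before the hook has been drawn down (10 mm) (contact force between pail and stand above 0.3 N and contact force between the fingers and pail below 0.05 N and value of joint hook below 0.01 m).
It fails at once if the pail is tipped by more than 0.6 rad (angle between pail's own z axis and vertical above 0.6 rad).
It fails at once if a bystander is moved by more than 40 mm (distance of any of pitcher, tamper, portafilter, paper_cups, espresso_cup, saucer, jar from where it was at the start of the episode above 0.04 m).
It also fails if it takes over 58 s, if anything falls off the work surface, if the arm or the gripper's body presses on something with over 40 N, if the wrist force passes 120 N, or if a joint passes its speed limit or range.

## Robot

A 6-joint arm with a two-finger parallel gripper is mounted at the origin on the work surface. World frame = base frame: x ahead of the robot, y to its left, z up, the work surface at z = 0. Lengths are in m, angles in rad, forces in N, time in s.
With the tool pointing down it reaches from about 0.3 to 0.75 m from the base axis. Payload 8.5 kg.
Tool frame: the origin (TCP) lies at the very end of the fingers, on their centre line; the grasp point (between the pads) lies 19 mm behind it; x points along the fingers, y is the direction in which the jaws open and shut, and the axes are right-handed (so a half turn about x gives the same grasp; the last joint's range is limited). The gripper opens to 85 mm and grips with 20 to 120 N. Pads are 22 mm wide; open, the fingers measure 114 mm over their backs; the gripper's body (76 mm by 85 mm) begins 54 mm behind the grasp point. The pads swing forward as they close: fully open they stand 13 mm farther back than shut.
Start: joints at [-1.531, 0.381, 1.297, -0, 1.464, -0.215], TCP at [0.139, -0.532, 0.231] pointing down, gripper open.
Joint ranges: [-3.11, 3.11], [-0.89, 2.33], [0.22, 2.48], [-1.42, 4.56], [0.17, 2.85], [-2.88, 2.88]. Speed limits (rad/s): [2.39, 2.39, 3.14, 3.14, 3.14, 3.14].

## Interface

Orientations are given as [roll, pitch, yaw] about the fixed x, y, z axes, in that order (R = Rz(yaw) Ry(pitch) Rx(roll)).
In Python, from rig import robot gives the robot as it stands.
- The arm moves only by the tool jog_arm, never from a script. Its argument "rows" is a list of rows, each a list of 7 numbers: the turn, a rotation vector about the tool's x, y, z in rad, then the shift along the tool's x, y, z in cm, then the finger opening in cm, from 0 to 8.54. A call has 1 to 8 rows; each row shifts and turns the commanded pose from where the row before left it, along the tool's axes as they then stand; what a row does not reach is not made up. A row lasts 1/10 s, in which the tool goes at most 50 mm and 8.59 degrees, less where a joint would pass 70% of its speed; a pose out of reach is approached as far as the arm can. A call is refused whole if a number of a shift passes 5 or a number of a turn 0.15, either way. A call with a gripper value outside its range is refused whole. The fingers move at their own pace and stop on an object; "force" is the grip in N (left out, the last holds). Time passes only in rows, so rows that do not move let the fingers close. It gives the time, the measured TCP pose, the force and the opening at its end, in the units of the state.
- robot.get_obs(): the state, without advancing time (a new reading comes with each control period).
- robot.capture(name): name is "scene" or "top" or "wrist"; returns a dict with "frame" (480x640x3 uint8, red, green, blue), "range_z" (480x640 float32, m along the optical axis (not along the pixel's ray), 0 where there is no reading), "mtx" (3x3 intrinsics, pixels), "view" (4x4, takes a point from world to camera coordinates); the wrist camera has in their place "T_tool_cam" (4x4, takes a point from camera to tool coordinates, whose origin is the TCP and whose axes are the tool frame's). Camera axes: x right, y down, z forward; pixel columns grow to the right and rows downward; lengths in m; the calibration is good to about 2 mm. A picture is of the moment at which its call begins: read the wrist's pose just before it.
- robot.close_job(): hands the job in, once; it reports no verdict.
Trained networks look in a picture, given as the dict that the camera call returned (one of the last four; its "shot" number tells which), for a name from the list of things; names that differ only in an ending like _2 or _b are one class to them, and where a whole thing is asked for, a point or a joint stands for the part that bears it (a point fixed in the world has none). Each returns a list of dicts, best first, with "confidence" (0 to 1); they miss things now and then, are a little off and sometimes report something else, mostly with a low value. They report only what shows in the picture. A call takes as long as a camera call. They do not tell look-alikes from the thing itself.
- robot.recognise(picture, name): "rect" ([left, top, right, bottom] as shares, 0 to 1, of the picture: columns of its width, rows of its height, round what is visible of it).
- robot.landmark_of(picture, name): "centre" ([column, row] as shares, 0 to 1, of the picture: columns of its width, rows of its height: a listed point, or the origin of a listed thing).
The state is a dict: "clock": time; "joints": joint angles; "joint_vel": joint speeds; "joint_torque": joint torques, N m; "position": TCP position; "ee_rot": TCP orientation; "force": force on the tool from outside, world axes, zero at the start; "moment": the same for the moment, N m; "finger_gap": finger opening in m.
Only numpy, scipy, OpenCV 4.12 (cv2) and the standard library are available. Lean on these libraries where they do the work, as an engineer would, in place of code of your own. Each camera call takes 0.05 s, during which the arm holds its last target. There are 200 camera calls.

## Working session

There is one attempt and no reset: what is moved stays moved. The work goes in short steps, Python scripts to look and compute and a tool call to move; the robot and the scene stay as the last step left them, time stands still between calls to the robot, and variables do not carry over. Pictures are saved under pics/ and viewed, about 8 in all and at most 12, crops included, and the job is handed in when it is done.

Besides the shell and the picture viewer there is one more tool, called after "Emit:" as name(argument=value, ...), one argument or row to a line, values as JSON. jog_arm: Moves the arm, as the interface text tells. Its arguments: {"type":"object","properties":{"rows":{"type":"array"},"force":{"type":"number"}},"required":["rows"]}

```bash
mkdir -p pics; ls
cat > h.py <<'E'
import numpy as np, cv2
from rig import robot
def cap(n,save=None):
    c=robot.capture(n)
    if save: cv2.imwrite('pics/'+save+'.png',c['frame'][:,:,::-1])
    return c
def world(c,u,v,z=None,T=None):
    d=c['range_z'][int(v),int(u)] if z is None else z
    p=np.linalg.inv(c['mtx'])@np.array([u,v,1])*d
    M=np.linalg.inv(c['view']) if T is None else T
    return (M@np.r_[p,1])[:3]
def cloud(c,T=None):
    v,u=np.mgrid[:480,:640]; d=c['range_z']
    P=np.stack([u*d,v*d,d],-1)@np.linalg.inv(c['mtx']).T
    M=np.linalg.inv(c['view']) if T is None else T
    return P@M[:3,:3].T+M[:3,3]
E
python3 - <<'E'
from h import *
np.set_printoptions(precision=3,suppress=True)
o=robot.get_obs();print(o['clock'],o['position'],o['ee_rot'],o['force'],o['finger_gap'])
for n in ['scene','top']:
    c=cap(n,n+'1'); print(n,np.linalg.inv(c['view'])[:3],c['mtx'][0,0])
    P=cloud(c)
    for t in ['pail','pail_grip','pail_peak','stand','hook','seat_line','pitcher','tamper','portafilter','paper_cups','espresso_cup','saucer','jar']:
        for f,k in ((robot.recognise,'rect'),(robot.landmark_of,'centre')):
            try:
                r=f(c,t)
            except Exception as e: print(t,k,e); continue
            for q in r[:3]:
                a=np.array(q[k])*([640,480]*(len(q[k])//2))
                w=P[min(479,int(a[1])),min(639,int(a[0]))] if k=='centre' else ''
                print(t,round(q['confidence'],2),a.round(0),w)
E
```

```text
pics
0.0 [ 0.139 -0.532  0.231] [-1.784  1.569  1.612] [ 0.449 -0.159 -0.355] 0.08577347487493536
scene [[ 0.685  0.42  -0.595  1.183]
 [ 0.728 -0.411  0.549 -0.602]
 [-0.014 -0.809 -0.587  0.798]] 495.5989349295026
pail 0.68 [356. 166. 374. 232.] 
pail 0.67 [333. 181. 359. 252.] 
pail 0.66 [362. 195. 386. 270.] 
pail 0.88 [346. 246.] [0.486 0.165 0.015]
pail 0.77 [366. 226.] [0.565 0.145 0.127]
pail 0.72 [373. 260.] [0.584 0.158 0.028]
pail_grip 0.83 [361. 197. 388. 268.] 
pail_grip 0.76 [357. 165. 373. 233.] 
pail_grip 0.68 [330. 181. 356. 252.] 
pail_grip 0.84 [369. 174.] [0.459 0.273 0.178]
pail_grip 0.73 [377. 205.] [0.577 0.169 0.184]
pail_grip 0.57 [343. 190.] [0.465 0.17  0.176]
pail_peak 0.96 [354. 166. 374. 229.] 
pail_peak 0.89 [333. 178. 356. 252.] 
pail_peak 0.89 [362. 197. 386. 270.] 
pail_peak 0.9 [342. 196.] [0.468 0.168 0.158]
pail_peak 0.83 [374. 211.] [0.567 0.169 0.163]
pail_peak 0.46 [345. 193.] [0.474 0.168 0.172]
stand 0.75 [268. 232. 347. 370.] 
stand 0.3 [180. 265. 203. 302.] 
stand 0.72 [427. 222.] [0.573 0.397 0.022]
stand 0.59 [303. 336.] [ 0.635 -0.124  0
[... 2297 characters left out ...]
253. 282.] [ 0.461  0.181 -0.001]
tamper 0.81 [372. 296. 393. 314.] 
tamper 0.21 [238. 268. 261. 288.] 
tamper 0.77 [380. 306.] [ 0.348 -0.202  0.072]
portafilter 0.69 [423. 263. 447. 302.] 
portafilter 0.79 [434. 276.] [ 0.433 -0.38   0.045]
portafilter 0.24 [195. 330.] [0.315 0.343 0.1  ]
paper_cups 0.89 [177. 314. 213. 340.] 
paper_cups 0.67 [192. 327.] [0.327 0.35  0.094]
espresso_cup 0.66 [261. 182. 291. 206.] 
espresso_cup 0.82 [272. 197.] [0.733 0.106 0.01 ]
saucer 0.66 [240. 262. 260. 287.] 
saucer 0.59 [204. 184. 238. 221.] 
saucer 0.98 [224. 206.] [0.716 0.263 0.002]
jar 0.63 [437. 207. 467. 238.] 
jar 0.78 [446. 224.] [ 0.582 -0.429  0.085]
jar 0.46 [243. 269.] [0.471 0.186 0.188]
```

Run:
```python
import cv2,numpy as np
a=cv2.imread('pics/scene1.png')[150:390,160:460]; b=cv2.imread('pics/top1.png')[170:320,190:400]
a=cv2.resize(a,(800,640))[:600]; cv2.imwrite('pics/a.png',cv2.resize(cv2.imread('pics/scene1.png')[155:385,170:470],(780,598),interpolation=cv2.INTER_CUBIC))
cv2.imwrite('pics/b.png',cv2.resize(b,(798,570),interpolation=cv2.INTER_CUBIC))
```

```text
(no output)
```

View pics/a.png

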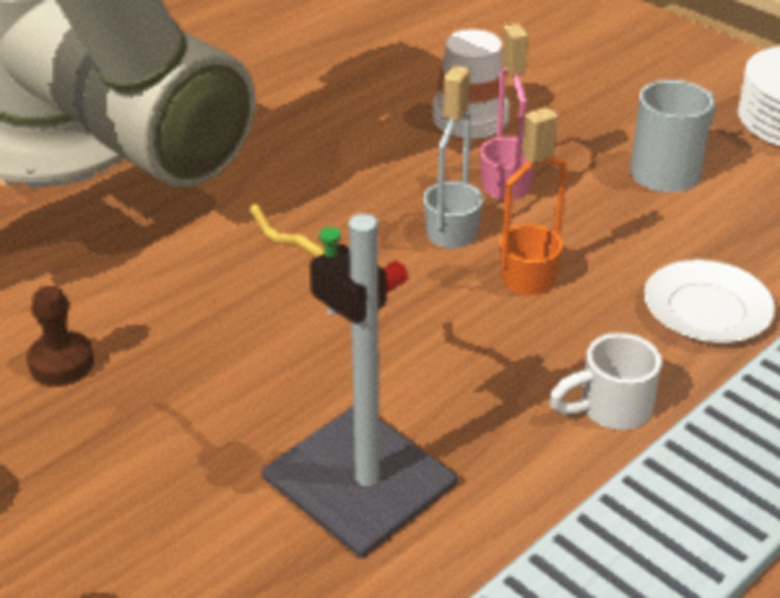

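View pics/b.png

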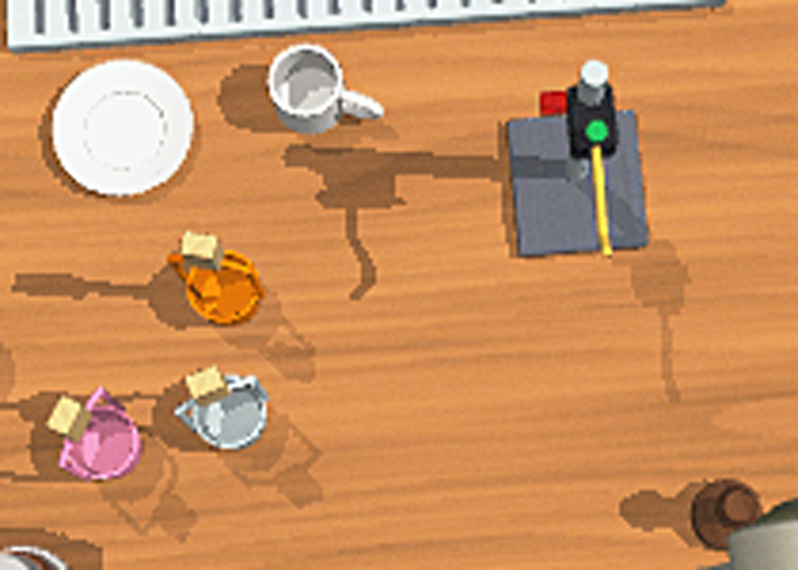

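Image a shows the steel pail at (455,170), with the pink one behind it and the orange one to its right. The hook points up-left from the collar at (340,280). Image b (top view) shows the steel pail's grip at (205,383), the cap at (597,130) and the hook tip at (606,253). Next I get metric values from the clouds.

Run:
```python
from h import *
np.set_printoptions(precision=4,suppress=True)
for n in ['scene','top']:
    c=cap(n); P=cloud(c); f=c['frame'].astype(int); hsv=cv2.cvtColor(c['frame'],cv2.COLOR_RGB2HSV).astype(int); H,S,V=hsv[...,0],hsv[...,1],hsv[...,2]
    print(n)
    near=(np.hypot(P[...,0]-.465,P[...,1]-.178)<.05)
    g=near&(P[...,2]>.155)&(P[...,2]<.2); q=P[g]; print('grip',g.sum(),q.min(0),q.max(0),np.median(q,0))
    top=near&(P[...,2]>.186)&(P[...,2]<.2); print('griptop',top.sum(),P[top].mean(0), cv2.minAreaRect(P[top][:,:2].astype(np.float32)*1000) if top.sum()>4 else '')
    w=near&(P[...,2]>.06)&(P[...,2]<.14); q=P[w]; 
    if len(q)>4:
        m=q.mean(0); U,s,Vt=np.linalg.svd(q[:,:2]-m[:2]); print('wire',len(q),m,Vt[0],s)
    q=P[near&(P[...,2]>.01)&(P[...,2]<.05)]; print('cup',len(q),q.mean(0),cv2.minEnclosingCircle(q[:,:2].astype(np.float32)*1000))
    st=(np.hypot(P[...,0]-.63,P[...,1]+.12)<.16)&(P[...,2]>.1)
    for nm,m in (('cap',st&(H>45)&(H<75)&(S>120)),('brass',st&(H>17)&(H<33)&(S>110)),('coltop',st&(P[...,2]>.255)),('red',st&((H<6)|(H>174))&(S>150)),('collar',st&(V<50)&(P[...,2]>.1))):
        q=P[m]
        if len(q)==0: print(nm,0);continue
        print(nm,len(q),q.mean(0),q.min(0),q.max(0))
        if nm=='brass':
            o=np.argsort(q[:,0]); print(q[o][::6]); vv,uu=np.nonzero(m); print(np.c_[uu,vv][o][::6].tolist())
    ft=(np.hypot(P[...,0]-.63,P[...,1]+.12)<.12)&(P[...,2]>.006)&(P[...,2]<.02)&(S<90)&(V<110)
    q=P[ft]; print('foot',len(q),cv2.minAreaRect(q[:,:2].astype(np.float32)*1000),q.mean(0))
```

```text
scene
grip 155 [0.4566 0.1625 0.155 ] [0.4787 0.1967 0.1927] [0.4713 0.1723 0.1769]
griptop 44 [0.4682 0.178  0.1896] ((467.3717346191406, 179.34555053710938), (15.289908409118652, 26.041379928588867), 21.617992401123047)
wire 131 [0.4684 0.1743 0.1017] [ 0.3358 -0.9419] [0.3293 0.0223]
cup 413 [0.4682 0.1788 0.0307] ((466.87213134765625, 178.8926239013672), 33.22323989868164)
cap 57 [ 0.6231 -0.1202  0.2374] [ 0.6144 -0.1276  0.223 ] [ 0.6298 -0.1115  0.2435]
brass 135 [ 0.5744 -0.121   0.2164] [ 0.5352 -0.1257  0.2047] [ 0.6282 -0.1056  0.2379]
[[ 0.5352 -0.1158  0.2176]
 [ 0.5383 -0.1235  0.2181]
 [ 0.5409 -0.1233  0.2145]
 [ 0.5437 -0.1207  0.2121]
 [ 0.5453 -0.1217  0.216 ]
 [ 0.5466 -0.1179  0.2122]
 [ 0.5506 -0.1213  0.2112]
 [ 0.5533 -0.1186  0.2087]
 [ 0.5579 -0.1224  0.2082]
 [ 0.5619 -0.1206  0.2094]
 [ 0.5677 -0.1227  0.2112]
 [ 0.5719 -0.1209  0.215 ]
 [ 0.5782 -0.1237  0.215 ]
 [ 0.5825 -0.1224  0.2141]
 [ 0.5854 -0.1222  0.2157]
 [ 0.5903 -0.1209  0.2224]
 [ 0.5931 -0.1184  0.2202]
 [ 0.5983 -0.1206  0.217 ]
 [ 0.6013 -0.1179  0.2196]
 [ 0.6067 -0.1151  0.2187]
 [ 0.60
[... 1551 characters left out ...]
912 -0.1199  0.2207]
 [ 0.5967 -0.1203  0.2217]
 [ 0.6021 -0.115   0.2244]
 [ 0.6103 -0.1133  0.2165]
 [ 0.6142 -0.1138  0.2133]]
[[349, 236], [350, 234], [349, 232], [347, 230], [348, 228], [349, 226], [347, 224], [348, 221], [348, 218], [348, 216], [348, 214], [346, 212], [345, 210], [345, 209]]
coltop 47 [ 0.6531 -0.1161  0.2684] [ 0.6443 -0.125   0.2559] [ 0.6633 -0.108   0.2751]
red 42 [ 0.6531 -0.0892  0.2115] [ 0.645  -0.0993  0.2039] [ 0.6619 -0.0798  0.2203]
collar 106 [ 0.6313 -0.1143  0.2195] [ 0.6118 -0.1322  0.1961] [ 0.6594 -0.0994  0.2291]
foot 134 ((643.2225341796875, -114.24104309082031), (119.23438262939453, 105.24144744873047), 1.1420044898986816) [ 0.6462 -0.0979  0.0121]
```

```bash
cat >> h.py <<'E'
from scipy.spatial.transform import Rotation as Ro
def pose():
    o=robot.get_obs(); return o, Ro.from_euler('xyz',o['ee_rot']), np.array(o['position'])
def goal(xyz,ang):
    """tool-axes shift (cm) and turn to reach TCP xyz, pointing down, jaw y-axis at world angle ang; shift is in the axes BEFORE and AFTER the turn"""
    o,R,p=pose(); y=np.array([np.cos(ang),np.sin(ang),0]); x=np.array([0,0,-1.])
    G=Ro.from_matrix(np.c_[x,y,np.cross(x,y)]); d=np.array(xyz)-p
    print('turn',(R.inv()*G).as_rotvec().round(4),'before',(R.inv().apply(d)*100).round(2),'after',(G.inv().apply(d)*100).round(2))
E
python3 - <<'E'
from h import *
np.set_printoptions(precision=4,suppress=True)
goal([.466,.179,.30],np.arctan2(-.94,.342))
E
```

```text
turn [-0.0941  0.     -0.    ] before [ -6.87 -60.58 -49.61] after [ -6.87 -55.64 -55.08]
```

Emit:
jog_arm(
  rows=[
    [-0.0941,0,0,-3.5,0,0,6],
    [0,0,0,-3.37,0,0,6],
    [0,0,0,0,-2.78,-2.75,6],
    [0,0,0,0,-2.78,-2.75,6],
    [0,0,0,0,-2.78,-2.75,6],
    [0,0,0,0,-2.78,-2.75,6],
    [0,0,0,0,-2.78,-2.75,6],
    [0,0,0,0,-2.78,-2.75,6],
  ],
)

```text
clock: 3.5
position: [0.237, -0.3176, 0.3001]
ee_rot: [1.767, 1.57, -1.026]
force: [0.1, -1.1, 0.4]
finger_gap: 0.0601
```

Emit:
jog_arm(
  rows=[
    [0,0,0,0,-2.78,-2.75,6],
    [0,0,0,0,-2.78,-2.75,6],
    [0,0,0,0,-2.78,-2.75,6],
    [0,0,0,0,-2.78,-2.75,6],
    [0,0,0,0,-2.78,-2.75,6],
    [0,0,0,0,-2.78,-2.75,6],
    [0,0,0,0,-2.78,-2.75,6],
    [0,0,0,0,-2.78,-2.75,6],
  ],
)

```text
clock: 4.3
position: [0.3677, -0.0332, 0.3003]
ee_rot: [2.316, 1.57, -0.477]
force: [0.7, -1.5, 0.0]
finger_gap: 0.06
```

Emit:
jog_arm(
  rows=[
    [0,0,0,0,-2.78,-2.75,6],
    [0,0,0,0,-2.78,-2.75,6],
    [0,0,0,0,-2.78,-2.75,6],
    [0,0,0,0,-2.8,-2.8,6],
    [0,0,0,0,0,0,6],
    [0,0,0,0,0,0,6],
  ],
)

```text
clock: 4.9
position: [0.433, 0.108, 0.2998]
ee_rot: [0.101, 1.57, -2.69]
force: [-0.7, 0.3, -0.3]
finger_gap: 0.06
```

Run:
```python
from h import *
np.set_printoptions(precision=4,suppress=True)
o,R,p=pose(); print(o['clock'],p,o['ee_rot'],o['joints'],o['force'],o['finger_gap'])
c=cap('wrist','w1'); T=np.eye(4);T[:3,:3]=R.as_matrix();T[:3,3]=p; M=T@c['T_tool_cam']; P=cloud(c,M)
near=np.hypot(P[...,0]-.466,P[...,1]-.179)<.045
q=P[near&(P[...,2]>.183)&(P[...,2]<.2)]; print('griptop',len(q),q.mean(0),cv2.minAreaRect(q[:,:2].astype(np.float32)*1000))
q=P[near&(P[...,2]>.06)&(P[...,2]<.135)]
if len(q)>5:
    U,s,Vt=np.linalg.svd(q[:,:2]-q[:,:2].mean(0),full_matrices=False); print('wire',len(q),q.mean(0),Vt[0],s)
goal([.466,.179,.152],np.arctan2(-.94,.342))
```

```text
4.9 [0.433  0.108  0.2998] [ 0.1007  1.5702 -2.6902] [-0.0218  0.1498  1.4234 -0.0003  1.5689  1.1983] [-0.7103  0.3398 -0.3324] 0.05998849111991179
griptop 1142 [0.4673 0.1817 0.1904] ((466.56585693359375, 182.2591552734375), (17.967220306396484, 26.267765045166016), 19.961599349975586)
wire 198 [0.4738 0.164  0.1218] [-0.3425  0.9395] [0.3114 0.0241]
turn [ 0.0003  0.0004 -0.0001] before [14.79 -5.6  -5.57] after [14.79 -5.6  -5.56]
```

View pics/w1.png

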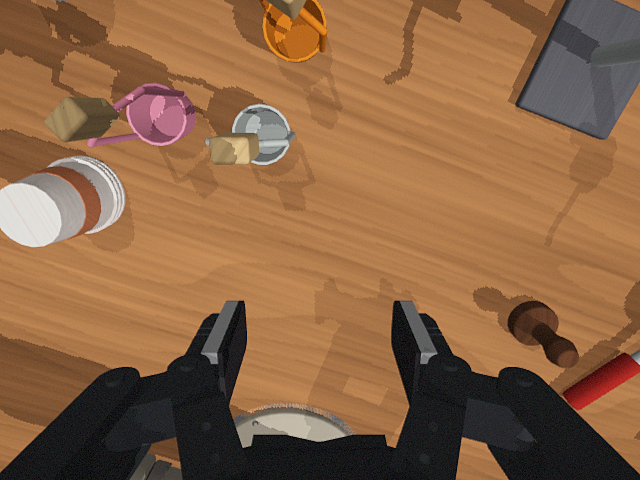

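Wrist view shows the steel pail at (260,135) with the grip at (235,150); the pink one lies left and the orange one above. The grip is at (0.467,0.182) with yaw 0.35.

Emit:
jog_arm(
  rows=[
    [0,0,0,0,-2,-2,6],
    [0,0,0,0,-2,-2,6],
    [0,0,0,0,-1.76,-1.7,6],
    [0,0,0,0,0,0,6],
    [0,0,0,0,0,0,6],
  ],
)

```text
clock: 5.45
position: [0.4669, 0.1802, 0.3]
ee_rot: [0.64, 1.57, -2.153]
force: [-0.5, 0.6, -0.4]
finger_gap: 0.0598
```

Run:
```python
from h import *
np.set_printoptions(precision=4,suppress=True)
o,R,p=pose(); print(o['clock'],p)
c=cap('wrist','w2'); T=np.eye(4);T[:3,:3]=R.as_matrix();T[:3,3]=p; M=T@c['T_tool_cam']; P=cloud(c,M)
near=np.hypot(P[...,0]-.466,P[...,1]-.179)<.045
q=P[near&(P[...,2]>.183)&(P[...,2]<.2)]; print('griptop',len(q),q.mean(0),cv2.minAreaRect(q[:,:2].astype(np.float32)*1000))
q=P[near&(P[...,2]>.06)&(P[...,2]<.135)]; U,s,Vt=np.linalg.svd(q[:,:2]-q[:,:2].mean(0),full_matrices=False); print('wire',len(q),Vt[0])
goal([.467,.181,.152],np.arctan2(-.94,.342))
```

```text
5.45 [0.4669 0.1802 0.3   ]
griptop 949 [0.4677 0.183  0.1903] ((466.66119384765625, 182.81785583496094), (17.982967376708984, 25.716388702392578), 20.91278839111328)
wire 403 [ 0.337  -0.9415]
turn [-0.0014  0.0002 -0.0003] before [14.81 -0.09 -0.06] after [14.81 -0.09 -0.06]
```

Emit:
jog_arm(
  rows=[
    [0,0,0,3,-0.18,-0.1,6],
    [0,0,0,3,0,0,6],
    [0,0,0,3,0,0,6],
    [0,0,0,3,0,0,6],
    [0,0,0,1.6,0,0,6],
    [0,0,0,1.2,0,0,6],
    [0,0,0,0,0,0,6],
  ],
)

```text
clock: 6.2
position: [0.4665, 0.182, 0.1511]
ee_rot: [-0.146, 1.568, -2.94]
force: [-0.6, -0.1, 0.4]
finger_gap: 0.06
```

Emit:
jog_arm(
  rows=[
    [0,0,0,0,0,0,4],
    [0,0,0,0,0,0,3],
    [0,0,0,0,0,0,2.4],
    [0,0,0,0,0,0,1.8],
    [0,0,0,0,0,0,1.8],
    [0,0,0,0,0,0,1.8],
  ],
  force=60,
)

```text
clock: 6.8
position: [0.4679, 0.1832, 0.1531]
ee_rot: [2.789, 1.568, -0.004]
force: [-0.7, -0.3, 6.9]
finger_gap: 0.0252
```

Emit:
jog_arm(
  rows=[
    [0,0,0,-0.5,0,0,1.8],
    [0,0,0,-1,0,0,1.8],
    [0,0,0,-2,0,0,1.8],
    [0,0,0,-3,0,0,1.8],
    [0,0,0,-2.5,0,0,1.8],
    [0,0,0,-1,0,0,1.8],
    [0,0,0,0,0,0,1.8],
    [0,0,0,0,0,0,1.8],
  ],
)

```text
clock: 7.6
position: [0.4669, 0.1832, 0.251]
ee_rot: [-0.23, 1.569, -3.023]
force: [-0.2, 0.6, -2.4]
finger_gap: 0.0254
```

Run:
```python
from h import *
np.set_printoptions(precision=4,suppress=True)
o,R,p=pose(); print(o['clock'],p,o['ee_rot'],o['force'],o['moment'],o['finger_gap'])
print((R.as_matrix()))
c=cap('scene'); P=cloud(c)
near=np.hypot(P[...,0]-p[0],P[...,1]-p[1])<.05
q=P[near&(P[...,2]>.03)&(P[...,2]<.2)]; print(len(q),q.min(0),q.max(0))
for z in np.arange(.06,.25,.01):
    q=P[near&(abs(P[...,2]-z)<.005)]
    if len(q): print(round(z,2),len(q),q.mean(0),q.min(0),q.max(0))
goal([.445,-.12,p[2]],-np.pi/2)
```

```text
7.6 [0.4669 0.1832 0.251 ] [-0.2299  1.569  -3.0227] [-0.1879  0.5931 -2.3637] [ 0.0147  0.0352 -0.0277] 0.02536986220835717
[[-0.0018  0.3418 -0.9398]
 [-0.0002 -0.9398 -0.3418]
 [-1.     -0.0004  0.0018]]
594 [0.4329 0.1464 0.0967] [0.4946 0.2129 0.1999]
0.1 40 [0.4783 0.1666 0.102 ] [0.4533 0.1542 0.0967] [0.4905 0.197  0.1048]
0.11 75 [0.4734 0.1699 0.1107] [0.4411 0.1522 0.1051] [0.4938 0.2056 0.1149]
0.12 107 [0.4675 0.1784 0.1203] [0.436  0.1507 0.1152] [0.4925 0.2085 0.1249]
0.13 127 [0.4663 0.1787 0.1301] [0.4347 0.1473 0.1251] [0.4942 0.2087 0.135 ]
0.14 155 [0.4657 0.1803 0.1402] [0.4329 0.1478 0.135 ] [0.4946 0.2113 0.1449]
0.15 18 [0.4654 0.1791 0.1487] [0.4412 0.1487 0.1451] [0.4797 0.2111 0.1545]
0.16 15 [0.4678 0.1738 0.1598] [0.4541 0.1478 0.1555] [0.4777 0.2092 0.165 ]
0.17 14 [0.4641 0.183  0.171 ] [0.4509 0.1482 0.1659] [0.4795 0.2106 0.1746]
0.18 11 [0.4665 0.1764 0.1797] [0.4522 0.1483 0.1759] [0.4777 0.209  0.1832]
0.19 20 [0.4647 0.1824 0.1896] [0.4531 0.1464 0.1855] [0.4788 0.2129 0.1942]
0.2 23 [0.4647 0.1833 0.2001] [0.4526 0.1479 0.1951] [0.4797 0.2122 0.2049]
0.21 20 [0.4683 0.173  0.2102] [0.4534 0.1455 0.2056] [0.4796 0.211  0.2148]
0.22 17 [0.4688 0.1709 0.2196] [0.4543 0.1485 0.2156] [0.4784 0.2099 0.2245]
0.23 21 [0.4697 0.1708 0.2294] [0.4564 0.1497 0.2262] [0.4798 0.2093 0.2342]
0.24 18 [0.47   0.1707 0.2395] [0.462  0.1585 0.2352] [0.4746 0.1937 0.2446]
turn [0.3489 0.0026 0.0001] before [-0.01 27.74 12.41] after [-0.03 30.32  2.18]
```

Emit:
jog_arm(
  rows=[
    [0.1,0,0,0,0,0,1.8],
    [0.1,0,0,0,0,0,1.8],
    [0.1,0,0,0,0,0,1.8],
    [0.0489,0.0026,0,0,0,0,1.8],
    [0,0,0,0,1,0,1.8],
    [0,0,0,0,2,0.2,1.8],
    [0,0,0,0,2.5,0.25,1.8],
    [0,0,0,0,2.5,0.25,1.8],
  ],
)

```text
clock: 8.45
position: [0.4598, 0.1019, 0.2512]
ee_rot: [3.069, 1.57, -0.071]
force: [0.4, -0.6, -1.6]
finger_gap: 0.0252
```

Emit:
jog_arm(
  rows=[
    [0,0,0,0,3,0.2,1.8],
    [0,0,0,0,3,0.3,1.8],
    [0,0,0,0,3,0.3,1.8],
    [0,0,0,0,3,0.3,1.8],
    [0,0,0,0,3,0.3,1.8],
    [0,0,0,0,3,0.1,1.8],
    [0,0,0,0,2,0,1.8],
    [0,0,0,0,1,0,1.8],
  ],
)

```text
clock: 9.25
position: [0.4448, -0.1086, 0.2512]
ee_rot: [-2.751, 1.569, 0.39]
force: [0.8, 0.5, -1.2]
finger_gap: 0.0249
```

Emit:
jog_arm(
  rows=[
    [0,0,0,0,0,0,1.8],
    [0,0,0,0,0,0,1.8],
    [0,0,0,0,0,0,1.8],
  ],
)

```text
clock: 9.55
position: [0.4452, -0.1059, 0.2519]
ee_rot: [-2.978, 1.568, 0.165]
force: [0.1, -0.5, -1.9]
finger_gap: 0.0248
```

```bash
cat > hk.py <<'E'
from h import *
np.set_printoptions(precision=4,suppress=True)
import sys
def look(n,save=None,only=False):
    o,R,p=pose(); c=cap(n,save); T=None
    if n=='wrist':
        T=np.eye(4);T[:3,:3]=R.as_matrix();T[:3,3]=p; T=T@c['T_tool_cam']
    P=cloud(c,T); hsv=cv2.cvtColor(c['frame'],cv2.COLOR_RGB2HSV).astype(int); H,S,V=hsv[...,0],hsv[...,1],hsv[...,2]
    b=(H>17)&(H<33)&(S>110)&(P[...,0]>.5)&(P[...,0]<.64)&(abs(P[...,1]+.12)<.03)&(P[...,2]>.15)
    q=P[b]; print(n,'brass',len(q))
    for x in np.arange(.52,.64,.006):
        r=q[abs(q[:,0]-x)<.003]
        if len(r)>1: print(round(x,3),len(r),'y',np.median(r[:,1]).round(4),'z med/max',np.median(r[:,2]).round(4),np.percentile(r[:,2],90).round(4))
    return c,P
E
python3 - <<'E'
from hk import *
o,R,p=pose(); print(o['clock'],p,o['force'],o['finger_gap']); print(R.as_matrix())
look('wrist','w3'); c,P=look('scene','s2')
goal([.485,-.119,.247],-np.pi/2)
E
```

```text
9.55 [ 0.4452 -0.1059  0.2519] [ 0.1328 -0.5371 -1.9238] 0.024841943757206823
[[ 0.0024  0.0014 -1.    ]
 [ 0.0004 -1.     -0.0014]
 [-1.     -0.0004 -0.0024]]
wrist brass 1723
0.526 15 y -0.1056 z med/max 0.3958 0.3958
0.532 74 y -0.1182 z med/max 0.2221 0.2231
0.538 259 y -0.1182 z med/max 0.2222 0.2237
0.544 243 y -0.1177 z med/max 0.2169 0.2196
0.55 232 y -0.1179 z med/max 0.2109 0.2135
0.556 260 y -0.1178 z med/max 0.2091 0.2102
0.562 277 y -0.1177 z med/max 0.2095 0.211
0.568 324 y -0.1177 z med/max 0.2122 0.2138
0.574 39 y -0.1176 z med/max 0.2133 0.2145
scene brass 133
0.538 13 y -0.1211 z med/max 0.2208 0.2217
0.544 17 y -0.12 z med/max 0.2138 0.2191
0.55 12 y -0.1216 z med/max 0.2089 0.2118
0.556 8 y -0.1217 z med/max 0.2089 0.2099
0.562 8 y -0.1214 z med/max 0.2083 0.2096
0.568 5 y -0.1218 z med/max 0.2116 0.2126
0.574 9 y -0.1223 z med/max 0.2138 0.2156
0.58 6 y -0.122 z med/max 0.2158 0.2184
0.586 9 y -0.1217 z med/max 0.2197 0.2213
0.592 10 y -0.121 z med/max 0.2198 0.2213
0.598 7 y -0.121 z med/max 0.2202 0.2214
0.604 10 y -0.1208 z med/max 0.2201 0.2212
0.61 9 y -0.1205 z med/max 0.22 0.2225
0.616 5 y -0.1228 z med/max 0.2241 0.2374
0.622 3 y -0.1235 z med/max 0.2278 0.2323
turn [ 0.0014 -0.0027  0.0002] before [ 0.51  1.31 -3.96] after [ 0.5   1.3  -3.97]
```

View pics/w3.png

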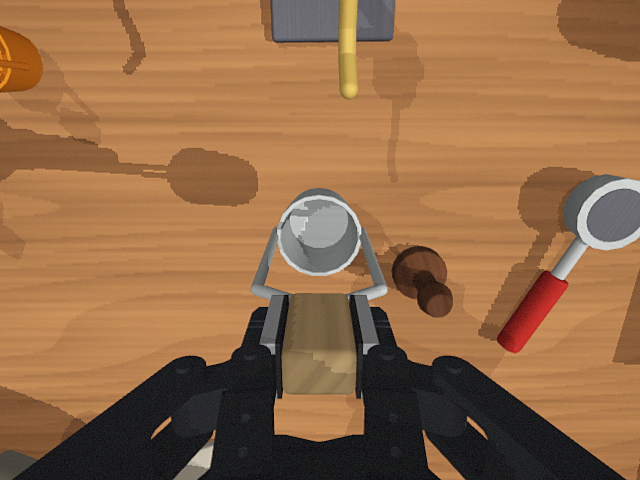

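Wrist view shows the pail held upright at (320,235). The bar comes in from above with its tip at (348,92), y −0.118, tip top z 0.224, seat top z 0.2095 and seat x ≈ 0.557.

Emit:
jog_arm(
  rows=[
    [0,0,0,0,1.25,0,1.8],
    [0,0,0,0,0,-1,1.8],
    [0,0,0,0,0,-1.5,1.8],
    [0,0,0,0,0,-1.5,1.8],
    [0,0,0,0,0,-1,1.8],
    [0,0,0,0,0,0,1.8],
    [0,0,0,0,0,0,1.8],
  ],
)

```text
clock: 10.35
position: [0.4952, -0.1192, 0.2518]
ee_rot: [-2.992, 1.569, 0.15]
force: [0.2, -0.6, -1.3]
finger_gap: 0.0252
```

Run:
```python
from hk import *
look('wrist','w4')
o,R,p=pose(); print(o['clock'],p,o['force'],o['finger_gap'])
goal([.557,-.1185,.252],-np.pi/2)
```

```text
wrist brass 5008
0.532 27 y -0.1181 z med/max 0.2224 0.2228
0.538 216 y -0.1183 z med/max 0.222 0.2234
0.544 240 y -0.1183 z med/max 0.2167 0.2197
0.55 224 y -0.1183 z med/max 0.2107 0.2137
0.556 193 y -0.1181 z med/max 0.2091 0.2098
0.562 205 y -0.1181 z med/max 0.2093 0.2106
0.568 208 y -0.1179 z med/max 0.212 0.2136
0.574 217 y -0.1177 z med/max 0.2151 0.2167
0.58 277 y -0.1182 z med/max 0.2182 0.2204
0.586 265 y -0.1178 z med/max 0.2207 0.2219
0.592 270 y -0.1174 z med/max 0.2208 0.222
0.598 281 y -0.1178 z med/max 0.2208 0.2221
0.604 302 y -0.1174 z med/max 0.221 0.2222
0.61 313 y -0.1175 z med/max 0.2211 0.2222
0.616 165 y -0.1175 z med/max 0.2208 0.2222
10.4 [ 0.495  -0.1192  0.252 ] [-0.1384 -0.0373 -1.0021] 0.02568955940473506
turn [ 0.     -0.0021  0.0002] before [ 0.01 -0.07 -6.2 ] after [-0.   -0.07 -6.2 ]
```

Emit:
jog_arm(
  rows=[
    [0,0,0,0,-0.07,-1,1.8],
    [0,0,0,0,0,-1.5,1.8],
    [0,0,0,0,0,-1.5,1.8],
    [0,0,0,0,0,-1.2,1.8],
    [0,0,0,0,0,-1,1.8],
    [0,0,0,0,0,0,1.8],
    [0,0,0,0,0,0,1.8],
    [0,0,0,0,0,0,1.8],
  ],
)

```text
clock: 11.2
position: [0.557, -0.1185, 0.2524]
ee_rot: [-3.108, 1.568, 0.034]
force: [0.0, -0.9, -0.9]
finger_gap: 0.0255
```

Run:
```python
from hk import *
o,R,p=pose(); print(o['clock'],p,o['force'],o['finger_gap'])
c=cap('wrist','w5'); c=cap('scene','s3'); a=c['frame'][:,:,::-1]
cv2.imwrite('pics/s3c.png',cv2.resize(a[150:350,200:400],(600,600),interpolation=cv2.INTER_CUBIC))
goal([.557,-.1185,.225],-np.pi/2)
```

```text
11.2 [ 0.557  -0.1185  0.2524] [ 0.0429 -0.93   -0.9292] 0.02553996237265452
turn [-0.0002 -0.0027  0.    ] before [ 2.74 -0.01  0.01] after [ 2.74 -0.01 -0.  ]
```

View pics/s3c.png

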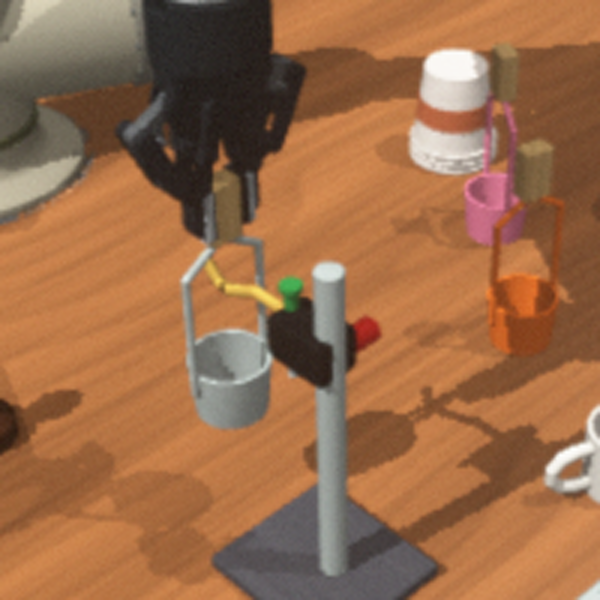

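The bar passes through the bail: tip at (208,262), bail peak at (225,240) above it. Now I lower.

Emit:
jog_arm(
  rows=[
    [0,0,0,0.7,0,0,1.8],
    [0,0,0,0.7,0,0,1.8],
    [0,0,0,0.6,0,0,1.8],
    [0,0,0,0.3,0,0,1.8],
    [0,0,0,0.2,0,0,1.8],
    [0,0,0,0,0,0,1.8],
    [0,0,0,0,0,0,1.8],
  ],
)

```text
clock: 12.0
position: [0.5575, -0.1186, 0.2274]
ee_rot: [3.117, 1.568, -0.024]
force: [-0.2, -0.2, -1.7]
finger_gap: 0.0253
```

Emit:
jog_arm(
  rows=[
    [0,0,0,0.1,0,0,1.8],
    [0,0,0,0.1,0,0,1.8],
    [0,0,0,0,0,0,1.8],
  ],
)

```text
clock: 12.3
position: [0.5574, -0.1185, 0.2251]
ee_rot: [-3.089, 1.568, 0.053]
force: [0.3, -0.1, -1.1]
finger_gap: 0.0254
```

Emit:
jog_arm(
  rows=[
    [0,0,0,0.1,0,0,1.8],
    [0,0,0,0.1,0,0,1.8],
    [0,0,0,0,0,0,1.8],
  ],
)

```text
clock: 12.6
position: [0.5573, -0.1185, 0.223]
ee_rot: [-3.055, 1.569, 0.087]
force: [-0.9, 0.7, -1.0]
finger_gap: 0.0251
```

Emit:
jog_arm(
  rows=[
    [0,0,0,0.1,0,0,1.8],
    [0,0,0,0.1,0,0,1.8],
    [0,0,0,0,0,0,1.8],
  ],
)

```text
clock: 12.9
position: [0.5576, -0.1186, 0.2214]
ee_rot: [3.11, 1.567, -0.031]
force: [0.9, 0.4, -0.8]
finger_gap: 0.0254
```

Emit:
jog_arm(
  rows=[
    [0,0,0,0.1,0,0,1.8],
    [0,0,0,0,0,0,1.8],
    [0,0,0,0,0,0,1.8],
  ],
)

```text
clock: 13.2
position: [0.5577, -0.1186, 0.2206]
ee_rot: [3.062, 1.567, -0.079]
force: [0.6, 0.2, 2.6]
finger_gap: 0.0254
```

Emit:
jog_arm(
  rows=[
    [0,0,0,0.1,0,0,1.8],
    [0,0,0,0,0,0,1.8],
    [0,0,0,0,0,0,1.8],
  ],
)

```text
clock: 13.5
position: [0.5576, -0.1186, 0.2194]
ee_rot: [3.102, 1.568, -0.04]
force: [1.8, 0.5, 3.2]
finger_gap: 0.0255
```

Emit:
jog_arm(
  rows=[
    [0,0,0,0.1,0,0,1.8],
    [0,0,0,0,0,0,1.8],
    [0,0,0,0,0,0,1.8],
  ],
)

```text
clock: 13.8
position: [0.5575, -0.1186, 0.2182]
ee_rot: [-3.116, 1.568, 0.026]
force: [2.5, -1.2, 3.5]
finger_gap: 0.0251
```

Emit:
jog_arm(
  rows=[
    [0,0,0,0.1,0,0,1.8],
    [0,0,0,0,0,0,1.8],
    [0,0,0,0,0,0,1.8],
  ],
)

```text
clock: 14.1
position: [0.5575, -0.1186, 0.2172]
ee_rot: [-3.112, 1.568, 0.03]
force: [2.0, -0.3, 2.8]
finger_gap: 0.0249
```

Emit:
jog_arm(
  rows=[
    [0,0,0,0.1,0,-0.1,1.8],
    [0,0,0,0,0,0,1.8],
    [0,0,0,0,0,0,1.8],
  ],
)

```text
clock: 14.4
position: [0.5582, -0.1185, 0.216]
ee_rot: [-2.929, 1.569, 0.213]
force: [0.1, -0.8, 3.2]
finger_gap: 0.0255
```

Emit:
jog_arm(
  rows=[
    [0,0,0,0.1,0,-0.1,1.8],
    [0,0,0,0,0,0,1.8],
    [0,0,0,0,0,0,1.8],
  ],
)

```text
clock: 14.7
position: [0.5591, -0.1184, 0.215]
ee_rot: [-2.809, 1.569, 0.333]
force: [-2.8, 0.6, 2.2]
finger_gap: 0.0254
```

Emit:
jog_arm(
  rows=[
    [0,0,0,0.1,0,0,1.8],
    [0,0,0,0,0,0,1.8],
    [0,0,0,0,0,0,1.8],
  ],
)

```text
clock: 15.0
position: [0.5592, -0.1185, 0.2141]
ee_rot: [-2.988, 1.569, 0.153]
force: [-3.2, 1.1, 2.2]
finger_gap: 0.0252
```

Emit:
jog_arm(
  rows=[
    [0,0,0,0.1,0,0,1.8],
    [0,0,0,0,0,0,1.8],
    [0,0,0,0,0,0,1.8],
  ],
)

```text
clock: 15.3
position: [0.5594, -0.1185, 0.2132]
ee_rot: [-3.056, 1.568, 0.086]
force: [-3.1, 0.7, 3.9]
finger_gap: 0.0251
```

Emit:
jog_arm(
  rows=[
    [0,0,0,0.1,0,0.06,1.8],
    [0,0,0,0,0,0,1.8],
    [0,0,0,0,0,0,1.8],
  ],
)

```text
clock: 15.6
position: [0.5591, -0.1185, 0.2123]
ee_rot: [-3.131, 1.567, 0.011]
force: [-0.0, 0.5, 2.0]
finger_gap: 0.025
```

Emit:
jog_arm(
  rows=[
    [0,0,0,0.1,0,0,1.8],
    [0,0,0,0,0,0,1.8],
    [0,0,0,0,0,0,1.8],
  ],
)

```text
clock: 15.9
position: [0.5591, -0.1185, 0.2113]
ee_rot: [-3.112, 1.568, 0.03]
force: [1.5, 2.0, 3.7]
finger_gap: 0.0253
```

Emit:
jog_arm(
  rows=[
    [0,0,0,0.06,0,0,1.8],
    [0,0,0,0,0,0,1.8],
    [0,0,0,0,0,0,1.8],
  ],
)

```text
clock: 16.2
position: [0.559, -0.1186, 0.2107]
ee_rot: [-3.131, 1.568, 0.011]
force: [2.6, 1.5, 3.1]
finger_gap: 0.0253
```

Emit:
jog_arm(
  rows=[
    [0,0,0,0.05,0,0,1.8],
    [0,0,0,0,0,0,1.8],
    [0,0,0,0,0,0,1.8],
  ],
)

```text
clock: 16.5
position: [0.559, -0.1186, 0.2102]
ee_rot: [-3.125, 1.568, 0.016]
force: [1.9, 1.1, 3.9]
finger_gap: 0.0255
```

Emit:
jog_arm(
  rows=[
    [0,0,0,0.05,0,0,1.8],
    [0,0,0,0,0,0,1.8],
    [0,0,0,0,0,0,1.8],
  ],
)

```text
clock: 16.8
position: [0.559, -0.1185, 0.2096]
ee_rot: [-3.128, 1.568, 0.014]
force: [2.1, 2.5, 2.9]
finger_gap: 0.0252
```

Emit:
jog_arm(
  rows=[
    [0,0,0,0.05,0,0,1.8],
    [0,0,0,0,0,0,1.8],
    [0,0,0,0,0,0,1.8],
  ],
)

```text
clock: 17.1
position: [0.5589, -0.1186, 0.2091]
ee_rot: [-3.123, 1.568, 0.019]
force: [2.9, 1.2, 3.7]
finger_gap: 0.0255
```

Run:
```python
from hk import *
look('wrist','w6'); look('scene')
for _ in range(3):
    cap('top'); o=robot.get_obs(); print(o['position'],o['force'])
```

```text
wrist brass 3303
0.55 43 y -0.1143 z med/max 0.2467 0.2473
0.556 143 y -0.1177 z med/max 0.2467 0.2476
0.562 177 y -0.1157 z med/max 0.2462 0.2474
0.568 1385 y -0.118 z med/max 0.2267 0.2427
0.574 172 y -0.118 z med/max 0.2039 0.2056
0.58 185 y -0.1176 z med/max 0.2069 0.2085
0.586 239 y -0.1176 z med/max 0.2096 0.2106
0.592 271 y -0.1176 z med/max 0.2098 0.2108
0.598 275 y -0.1176 z med/max 0.2099 0.2108
0.604 295 y -0.1176 z med/max 0.2098 0.2108
0.61 110 y -0.1176 z med/max 0.21 0.2108
0.616 8 y -0.1163 z med/max 0.2309 0.2318
scene brass 105
0.556 10 y -0.1081 z med/max 0.2194 0.2459
0.562 21 y -0.1193 z med/max 0.2173 0.2459
0.568 26 y -0.1202 z med/max 0.2179 0.243
0.574 7 y -0.1232 z med/max 0.2017 0.2046
0.58 7 y -0.1218 z med/max 0.206 0.2076
0.586 7 y -0.1217 z med/max 0.2087 0.2105
0.592 10 y -0.1216 z med/max 0.2082 0.209
0.598 9 y -0.1213 z med/max 0.208 0.2106
0.604 3 y -0.1195 z med/max 0.209 0.2105
0.616 3 y -0.1319 z med/max 0.222 0.2225
[ 0.5589 -0.1186  0.2091] [2.5647 1.6326 3.7624]
[ 0.5589 -0.1185  0.2091] [3.0541 1.8985 3.3276]
[ 0.5589 -0.1186  0.2091] [3.6977 1.2558 3.0035]
```

Emit:
jog_arm(
  rows=[
    [0,0,0,0.05,0,-0.04,1.8],
    [0,0,0,0,0,0,1.8],
    [0,0,0,0,0,0,1.8],
  ],
)

```text
clock: 17.65
position: [0.559, -0.1186, 0.2085]
ee_rot: [-3.056, 1.569, 0.085]
force: [2.0, 0.8, 3.9]
finger_gap: 0.0254
```

Emit:
jog_arm(
  rows=[
    [0,0,0,0.05,0,0,1.8],
    [0,0,0,0,0,0,1.8],
    [0,0,0,0,0,0,1.8],
  ],
)

```text
clock: 17.95
position: [0.5591, -0.1185, 0.208]
ee_rot: [-3.062, 1.569, 0.079]
force: [1.0, 1.2, 2.6]
finger_gap: 0.0253
```

Emit:
jog_arm(
  rows=[
    [0,0,0,0.04,0,0,1.8],
    [0,0,0,0,0,0,1.8],
    [0,0,0,0,0,0,1.8],
  ],
)

```text
clock: 18.25
position: [0.5591, -0.1185, 0.2077]
ee_rot: [-3.077, 1.569, 0.065]
force: [0.7, 1.9, 4.2]
finger_gap: 0.0252
```

Emit:
jog_arm(
  rows=[
    [0,0,0,0.03,0,0,1.8],
    [0,0,0,0,0,0,1.8],
    [0,0,0,0,0,0,1.8],
  ],
)

```text
clock: 18.55
position: [0.5592, -0.1185, 0.2074]
ee_rot: [-3.094, 1.568, 0.048]
force: [-0.1, 1.0, 3.2]
finger_gap: 0.0253
```

Emit:
jog_arm(
  rows=[
    [0,0,0,0.03,0,0,1.8],
    [0,0,0,0,0,0,1.8],
    [0,0,0,0,0,0,1.8],
  ],
)

```text
clock: 18.85
position: [0.5592, -0.1185, 0.2071]
ee_rot: [-3.089, 1.568, 0.052]
force: [-0.5, 1.8, 3.4]
finger_gap: 0.0253
```

Emit:
jog_arm(
  rows=[
    [0,0,0,0.03,0,0,1.8],
    [0,0,0,0,0,0,1.8],
    [0,0,0,0,0,0,1.8],
  ],
)

```text
clock: 19.15
position: [0.5592, -0.1185, 0.2069]
ee_rot: [-3.112, 1.568, 0.03]
force: [-1.6, 1.0, 4.3]
finger_gap: 0.0255
```

Emit:
jog_arm(
  rows=[
    [0,0,0,0.03,0,0,1.8],
    [0,0,0,0,0,0,1.8],
    [0,0,0,0,0,0,1.8],
  ],
)

```text
clock: 19.45
position: [0.5592, -0.1186, 0.2068]
ee_rot: [3.123, 1.568, -0.018]
force: [-0.9, 2.1, 5.7]
finger_gap: 0.0253
```

Emit:
jog_arm(
  rows=[
    [0,0,0,0.03,0,0,1.8],
    [0,0,0,0,0,0,1.8],
    [0,0,0,0,0,0,1.8],
  ],
)

```text
clock: 19.75
position: [0.5593, -0.1186, 0.2066]
ee_rot: [3.102, 1.568, -0.04]
force: [-1.2, 2.0, 7.8]
finger_gap: 0.0254
```

Run:
```python
from hk import *
look('wrist')
F=[]
for _ in range(4):
    cap('top'); o=robot.get_obs(); F.append(o['force'])
print(o['clock'],o['position'],np.mean(F,0))
```

```text
wrist brass 3269
0.55 34 y -0.1199 z med/max 0.2439 0.2448
0.556 127 y -0.117 z med/max 0.2443 0.245
0.562 125 y -0.115 z med/max 0.2437 0.2448
0.568 1436 y -0.1183 z med/max 0.2241 0.2402
0.574 173 y -0.1179 z med/max 0.2018 0.2033
0.58 191 y -0.118 z med/max 0.2047 0.2064
0.586 238 y -0.1176 z med/max 0.2073 0.2084
0.592 268 y -0.1176 z med/max 0.2076 0.2086
0.598 275 y -0.1176 z med/max 0.2077 0.2086
0.604 295 y -0.1176 z med/max 0.2076 0.2088
0.61 102 y -0.1176 z med/max 0.2076 0.2088
0.616 5 y -0.1174 z med/max 0.2294 0.2296
20.0 [ 0.5593 -0.1185  0.2067] [-1.0026  1.4752  6.5055]
```

At the stop (hook drawn about 13.3 mm, contact about 8 N). Ease off slightly and release.

Emit:
jog_arm(
  rows=[
    [0,0,0,-0.05,0,0,1.8],
    [0,0,0,0,0,0,1.8],
    [0,0,0,0,0,0,1.8],
    [0,0,0,0,0,0,1.8],
  ],
)

```text
clock: 20.4
position: [0.5592, -0.1185, 0.2068]
ee_rot: [-3.12, 1.568, 0.022]
force: [-1.8, 2.3, 5.6]
finger_gap: 0.0251
```

Emit:
jog_arm(
  rows=[
    [0,0,0,0,0,0,2.8],
    [0,0,0,0,0,0,3.4],
    [0,0,0,0,0,0,4.5],
    [0,0,0,0,0,0,5.5],
    [0,0,0,0,0,0,5.5],
    [0,0,0,0,0,0,5.5],
  ],
  force=20,
)

```text
clock: 21.0
position: [0.5593, -0.1185, 0.2067]
ee_rot: [-3.107, 1.568, 0.035]
force: [-0.0, 0.3, -0.2]
finger_gap: 0.055
```

Run:
```python
from hk import *
c,P=look('wrist','w7')
o,R,p=pose(); print(o['clock'],p,o['force'],o['finger_gap'])
```

```text
wrist brass 3206
0.55 52 y -0.1169 z med/max 0.2448 0.2457
0.556 116 y -0.117 z med/max 0.245 0.2457
0.562 94 y -0.1185 z med/max 0.2441 0.2455
0.568 1401 y -0.1183 z med/max 0.2238 0.2407
0.574 170 y -0.1179 z med/max 0.2019 0.2035
0.58 184 y -0.1175 z med/max 0.2049 0.2062
0.586 233 y -0.1176 z med/max 0.2072 0.2085
0.592 270 y -0.1176 z med/max 0.2077 0.2087
0.598 278 y -0.1176 z med/max 0.2077 0.2087
0.604 300 y -0.1174 z med/max 0.2077 0.2088
0.61 102 y -0.1176 z med/max 0.2076 0.2088
0.616 5 y -0.1174 z med/max 0.2292 0.2296
21.05 [ 0.5593 -0.1186  0.2067] [-0.2255  0.0562 -0.1854] 0.05492462010487407
```

View pics/w7.png

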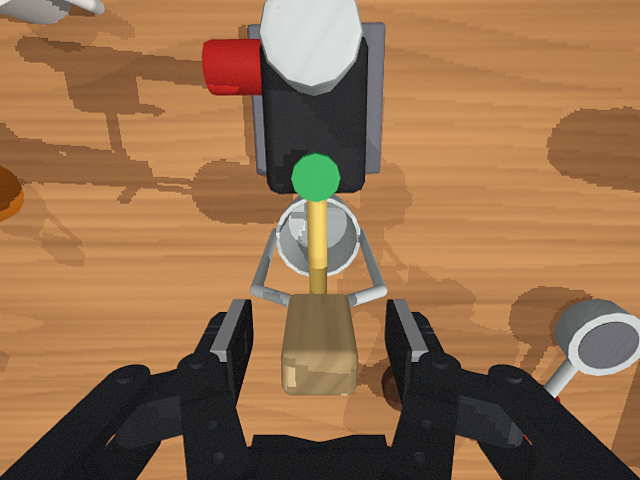

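Released cleanly: the fingers are clear on both sides of the grip (320,340) and the bar lies through the bail. Retract upward.

Emit:
jog_arm(
  rows=[
    [0,0,0,-1,0,0,5.5],
    [0,0,0,-2,0,0,5.5],
    [0,0,0,-3,0,0,5.5],
    [0,0,0,-3,0,0,5.5],
    [0,0,0,-3,0,0,5.5],
    [0,0,0,-1,0,0,5.5],
    [0,0,0,0,0,0,5.5],
    [0,0,0,0,0,0,5.5],
  ],
)

```text
clock: 21.85
position: [0.5586, -0.1184, 0.3355]
ee_rot: [-2.243, 1.57, 0.899]
force: [0.5, 0.5, -0.1]
finger_gap: 0.0549
```

Emit:
jog_arm(
  rows=[
    [0,0,0,0,0,0,5.5],
    [0,0,0,0,0,0,5.5],
    [0,0,0,0,0,0,5.5],
    [0,0,0,0,0,0,5.5],
    [0,0,0,0,0,0,5.5],
    [0,0,0,0,0,0,5.5],
    [0,0,0,0,0,0,5.5],
    [0,0,0,0,0,0,5.5],
  ],
)

```text
clock: 22.65
position: [0.5589, -0.1186, 0.3368]
ee_rot: [-3.121, 1.568, 0.02]
force: [0.7, -0.1, -0.2]
finger_gap: 0.055
```

Run:
```python
from hk import *
o,R,p=pose(); print(o['clock'],p,o['force'])
c,P=look('scene')
def pp():
    c=cap('scene'); P=cloud(c); n=(np.hypot(P[...,0]-.558,P[...,1]+.12)<.045)
    q=P[n&(P[...,2]>.225)&(P[...,2]<.25)]; r=P[n&(P[...,2]>.05)&(P[...,2]<.11)]
    print('griptop/body',len(q),q.mean(0),q[:,2].max(),'cup',len(r),r.mean(0),cv2.minEnclosingCircle(r[:,:2].astype(np.float32)*1000)); return c
pp()
for _ in range(6): cap('top')
c=pp(); cv2.imwrite('pics/end.png',cv2.resize(c['frame'][150:350,200:400,::-1],(600,600),interpolation=cv2.INTER_CUBIC))
# bystanders: compare with first scene picture
a=cv2.imread('pics/scene1.png'); d=cv2.absdiff(a,np.ascontiguousarray(c['frame'][:,:,::-1])).max(2)
for n,(x0,y0,x1,y1) in dict(pitcher=(415,185,444,228),tamper=(180,264,204,304),pf=(118,289,156,362),cups=(336,165,364,180),esp=(379,283,423,319),saucer=(418,251,469,283),jar=(123,372,174,440)).items(): print(n,(d[y0:y1,x0:x1]>40).mean().round(3))
```

```text
22.65 [ 0.5589 -0.1186  0.3368] [ 0.6785 -0.089  -0.2159]
scene brass 174
0.538 2 y -0.1223 z med/max 0.2075 0.2083
0.55 7 y -0.131 z med/max 0.2434 0.2452
0.556 26 y -0.1322 z med/max 0.2259 0.2428
0.562 49 y -0.1315 z med/max 0.2259 0.2435
0.568 48 y -0.1239 z med/max 0.2241 0.2437
0.574 7 y -0.1222 z med/max 0.1993 0.2029
0.58 4 y -0.1223 z med/max 0.203 0.2043
0.586 10 y -0.1211 z med/max 0.2064 0.2073
0.592 7 y -0.1218 z med/max 0.2063 0.2079
0.598 9 y -0.1209 z med/max 0.2066 0.2079
0.604 2 y -0.1214 z med/max 0.2071 0.2081
0.616 3 y -0.133 z med/max 0.221 0.2225
griptop/body 182 [ 0.5613 -0.1232  0.2379] 0.2471104763143689 cup 746 [ 0.5574 -0.1189  0.0815] ((557.1163940429688, -120.33149719238281), 33.644371032714844)
griptop/body 179 [ 0.5615 -0.1231  0.2382] 0.24650321906240114 cup 750 [ 0.5576 -0.1191  0.0817] ((557.5115966796875, -119.7600326538086), 34.04978942871094)
pitcher 0.468
tamper 0.004
pf 0.0
cups 0.526
esp 0.0
saucer 0.064
jar 0.0
```

View pics/end.png

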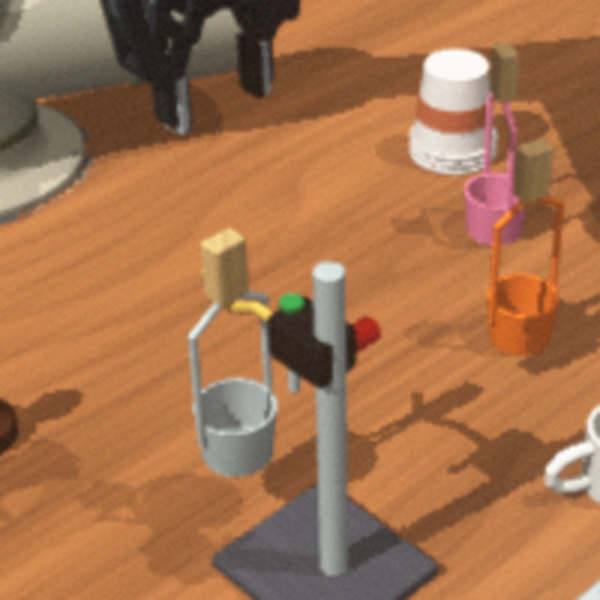

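The pail hangs upright and still on the hook, with the hook drawn down. The pitcher and cups pixel differences are probably the arm's shadow. I check the pitcher's and cups' positions once and hand in.

Run:
```python
from hk import *
c=cap('top'); P=cloud(c)
for t,w in (('pitcher','was px 171,259'),('paper_cups','was px 192,327')):
    print(t,[(np.array(q['centre'])*[640,480]).round(0) for q in robot.landmark_of(c,t)[:1]],w)
print(robot.close_job())
```

```text
pitcher [array([172., 260.])] was px 171,259
paper_cups [array([196., 329.])] was px 192,327
the job is handed in; nothing more can be done
None
```

I hung the steel pail on the brass hook, tugged the hook down to its stop, released the pail and handed the job in. `close_job` gave no verdict.

- **Tug:** I lowered in small steps. The readings near the stop gave about 8–10 N between pail and hook (wrist force plus the pail's weight, estimated from noisy readings). The bar moved about 13 mm in the wrist camera.
- **Hanging pail:** After I released it and retracted, the last images showed it upright behind the hook's tip. It was at about (0.557, −0.120), within about 2 mm of the estimated seat. Two scene captures about 0.3 s apart differed by under 1 mm. The arm was about 9 cm above the grip.
- **Bystanders:**
  - The tamper, portafilter, espresso cup and jar showed almost no pixel change, and the saucer only a little (6%).
  - The pitcher and paper-cup image regions did change, by about 50% of pixels. I put this down to the arm's shadow, but did not prove it.
  - The landmark detector in the top view put the pitcher and cups within 1–5 pixels of where they were, roughly 4 and 14 mm. That is about the detector's own scatter.

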